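Clear the hand plane out of the carving cradle and lay the carving in it

TASK

A small wooden hand plane has been left in the carving cradle. Lift it out and set it down flat on its sole on the floor of the tool tray, beside the files that lie there; then lay the block with the started rosette (not the plain offcut) flat, carving up, inside the cradle's battens, where the plane was. Set both down gently: do not let them fall or throw them.

Things in the scene. Friction and masses are not known exactly. Their poses are not given: they have to be found in the camera images.
- plane: Small brown wooden hand plane, 50 wide (x), 140 long (y), 48 mm high; a steel iron and wedge lean out of its middle and a dark knob stands at its +y end (tops about 70 mm up). Loose, 0.3 to 0.5 kg. Starts sole down in the cradle's pocket, along it within 9 deg. Origin: centre of the sole, z up. Flat sides 50 mm apart, to grip at mid-length above the battens.
- blank: Brown hardwood block 64 wide (x), 150 long (y), 45 mm high, with a carved rosette (58 mm across, 8 mm proud) on top. Loose, about 0.3 kg, rosette up on the bench. Origin: centre of its underside, z up. Either end may point either way in the cradle. A plain offcut of the same wood, 62 x 145 x 43 mm, lies elsewhere on the bench: not wanted.
- cradle: Wooden carving cradle screwed to the bench: board 132 (x) by 218 (y), 12 mm thick, edged by four battens 22 mm wide, their tops 24 mm above the bench. Inside them a flat pocket 88 (x) by 174 mm (y), its floor 12 mm above the bench. Origin: at bench height under the pocket's centre, z up. The block lies in it with its length along y.
- tray: Dark wooden tool tray fixed to the bench, 152 (x) by 232 (y) mm outside, walls 6 mm thick and 20 mm high; floor 6 mm above the bench. Origin: at bench height under its centre, z up. Two thin files, 7 mm high, lie in it along y on its +x side (x = +41 to +65 mm); the rest is free, midline x = -14 mm. The plane fits there with its length along y.

How it is judged:
By the outcome, as a careful person would: the job done as asked, in the order asked, and still so for the second after the job is handed in, with the robot touching nothing.
It also fails if it takes over 64 s, if anything falls off the work surface, if the arm or the gripper's body presses on something with over 40 N, if the wrist force passes 120 N, or if a joint passes its speed limit or range.

ROBOT

A 6-joint arm with a two-finger parallel gripper is mounted at the origin on the work surface. World frame = base frame: x ahead of the robot, y to its left, z up, the work surface at z = 0. Lengths are in m, angles in rad, forces in N, time in s.
With the tool pointing down it reaches from about 0.425 to 0.95 m from the base axis. Payload 3.5 kg.
Tool frame: the origin (TCP) lies midway between the tips of the shut fingers; the grasp point (between the pads) lies ctrl.grasp_offset behind it (ctrl.grasp_offset is the distance from the TCP to the grasp point, in m); x points along the fingers, y is the direction in which the jaws open and shut, and the axes are right-handed (so a half turn about x gives the same grasp; the last joint's range is limited). The gripper opens to 85 mm and grips with 20 to 120 N. Pads are 22 mm wide; open, the fingers measure 114 mm over their backs; the gripper's body (76 mm by 85 mm) begins 54 mm behind the grasp point. The pads swing forward as they close: fully open they stand 13 mm farther back than shut.
Start: joints at [1.031, 0.286, 1.577, -0, 1.279, -0.15], TCP at [0.256, 0.624, 0.231] pointing down, gripper open.
Joint ranges: [-2.77, 2.77], [-0.9, 2.22], [0.21, 2.48], [-1.53, 4.67], [0.24, 2.81], [-2.84, 2.84]. Speed limits (rad/s): [2.79, 2.79, 3.14, 3.14, 3.14, 3.14].

INTERFACE

Orientations are given as a unit quaternion [x, y, z, w].
In Python, from plant import readout, read_camera, sign_off, ctrl gives the robot as it stands.
- The arm moves only by the tool drive_tool, never from a script. Its argument "steps" is a list of rows, each a list of 5 numbers: the shift along the tool's x, y, z in cm, then the turn about the tool's x in degrees, then the opening, from 0 (shut) to 1 (fully open). A call has 1 to 10 rows; each row shifts and turns the commanded pose from where the row before left it, along the tool's axes as they then stand; what a row does not reach is not made up. A row lasts 1/10 s, in which the tool goes at most 50 mm and 8.59 degrees, less where a joint would pass 70% of its speed; a pose out of reach is approached as far as the arm can. A call is refused whole if a number of a shift passes 5 or a number of a turn 8.59, either way. A call with a gripper value outside its range is refused whole. The fingers move at their own pace and stop on an object; "force" is the grip in N (left out, the last holds). Time passes only in rows, so rows that do not move let the fingers close. It gives the time, the measured TCP pose, the force and the opening at its end, in the units of the state.
- readout.get_state(): the state, without advancing time (a new reading comes with each control period).
- read_camera(name): name is "scene" or "top" or "wrist"; returns a dict with "frame" (480x640x3 uint8, red, green, blue), "vertical_fov" (degrees; the focal length in pixels is half the picture's height over the tangent of half this angle, whatever the lens; pixels are square), "cx", "cy" (the principal point, pixels), "eye" and "orientation" of the camera in the world. Camera axes: x right, y up, looking along -z (the intrinsics and any distortion apply to the point x, -y, -z); pixel columns grow to the right and rows downward; lengths in m; the calibration is good to about 2 mm. A picture is of the moment at which its call begins. There is no depth.
- sign_off(): hands the job in, once; it reports no verdict.
The state is a dict: "time": time; "qpos": joint angles; "dq": joint speeds; "joint_efforts": joint torques, N m; "eef_pos": TCP position; "tcp_rot": TCP orientation; "contact_force": force on the tool from outside, world axes, zero at the start; "wrist_torque": the same for the moment, N m; "opening": opening from 0.0 (shut) to 1.0 (fully open).
Only numpy, scipy, OpenCV 4.12 (cv2) and the standard library are available. Lean on these libraries where they do the work, as an engineer would, in place of code of your own. Each camera call takes 0.05 s, during which the arm holds its last target. There are 200 camera calls.

## Working session

There is one attempt and no reset: what is moved stays moved. The work goes in short steps, Python scripts to look and compute and a tool call to move; the robot and the scene stay as the last step left them, time stands still between calls to the robot, and variables do not carry over. Pictures are saved under pics/ and viewed, about 8 in all and at most 12, crops included, and the job is handed in when it is done.

Besides the shell and the picture viewer there is one more tool, called as a command line: name --pt "numbers of a row" for each row, then --argument value for the rest. drive_tool: Moves the arm, as the interface text tells. Its arguments: {"type":"object","properties":{"steps":{"type":"array","items":{"type":"array","items":{"type":"number"}}},"force":{"type":"number"}},"required":["steps"]}

```bash
mkdir -p pics; ls; cat > h.py <<'E'
import numpy as np, cv2
from scipy.spatial.transform import Rotation as R
from plant import readout, read_camera, sign_off, ctrl
def shot(n,f):
    c=read_camera(n); cv2.imwrite('pics/'+f,c['frame'][:,:,::-1]); 
    import pickle; pickle.dump(c,open('pics/'+f+'.pkl','wb')); return c
def load(f):
    import pickle; return pickle.load(open('pics/'+f+'.pkl','rb'))
E
python3 - <<'E'
from h import *
for n in ('top','scene'):
    c=shot(n,n+'0.png'); print(n,{k:v for k,v in c.items() if k!='frame'})
print(readout.get_state(), ctrl.grasp_offset)
E
```

```text
pics
top {'vertical_fov': 54.069979797538615, 'cx': 321.6685827965322, 'cy': 239.63150835371113, 'eye': array([0.49342126, 0.03212755, 0.95672588]), 'orientation': array([ 0.00703962, -0.03382718, -0.69880803,  0.71447428])}
scene {'vertical_fov': 53.35800590741028, 'cx': 317.9958635369029, 'cy': 251.07967789381718, 'eye': array([0.98860289, 0.1589804 , 0.81686033]), 'orientation': array([0.15326566, 0.21388309, 0.78362173, 0.56276163])}
{'time': 0.1, 'qpos': array([ 1.03099771e+00,  2.87112917e-01,  1.57804470e+00, -7.90962517e-06,
        1.27860218e+00, -1.50039092e-01]), 'dq': array([-1.31033335e-05, -2.10505727e-03, -3.44445462e-03,  1.49337005e-03,
        2.64232894e-03,  1.47187561e-03]), 'joint_efforts': array([-4.76719651e-04, -4.07298625e+01, -2.93699884e+01, -2.01619955e-04,
        3.41669314e-03,  2.58854851e-05]), 'eef_pos': array([0.25616382, 0.62385503, 0.23005397]), 'tcp_rot': array([ 0.13620737,  0.69397823, -0.13765133,  0.69346513]), 'contact_force': array([ 0.82876967, -0.22635172, -0.39091186]), 'wrist_torque': array([-0.00178149, -0.01016327, -0.02537411]), 'opening': 0.9979286409916553} 0.0187
```

View pics/top0.png

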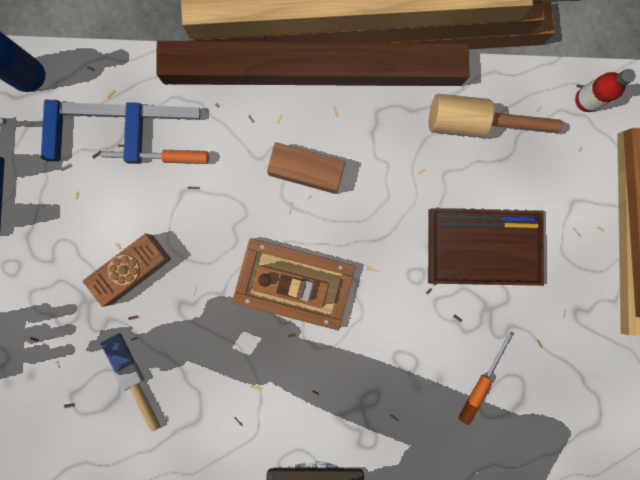

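View pics/scene0.png

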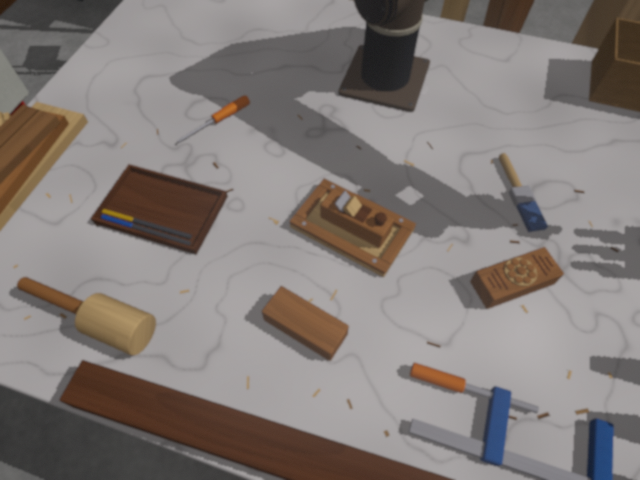

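The top view (up = +x, left = +y) shows the rosette blank at (125,270), the cradle with the plane at (295,283), knob to the left, and the tray at (487,247) with its files toward the top. The plain offcut is at (307,168). The scene view agrees. Next I'll measure with masks.

```bash
cat >> h.py <<'E'
def cast(c,uv,z):
    uv=np.atleast_2d(np.array(uv,float)); f=240/np.tan(np.radians(c['vertical_fov']/2))
    d=np.c_[(uv[:,0]-c['cx'])/f,-(uv[:,1]-c['cy'])/f,-np.ones(len(uv))]
    d=R.from_quat(c['orientation']).apply(d); e=np.array(c['eye'])
    return e+d*((z-e[2])/d[:,2])[:,None]
def proj(c,p):
    f=240/np.tan(np.radians(c['vertical_fov']/2))
    q=R.from_quat(c['orientation']).inv().apply(np.atleast_2d(p)-np.array(c['eye']))
    return np.c_[c['cx']-f*q[:,0]/q[:,2], c['cy']+f*q[:,1]/q[:,2]]
def blobs(c,roi,s=70,amin=300):
    x0,y0,x1,y1=roi; h=cv2.cvtColor(c['frame'],cv2.COLOR_RGB2HSV)
    m=np.zeros(h.shape[:2],np.uint8); m[y0:y1,x0:x1]=(h[y0:y1,x0:x1,1]>s)*255
    m=cv2.morphologyEx(m,cv2.MORPH_OPEN,np.ones((3,3)))
    k,_=cv2.findContours(m,cv2.RETR_EXTERNAL,cv2.CHAIN_APPROX_NONE)
    return max(k,key=cv2.contourArea)
def rect(P):
    (cx,cy),wh,a=cv2.minAreaRect((P[:,:2]*1000).astype(np.float32))
    if wh[0]<wh[1]: a-=90; wh=wh[::-1]
    return np.round([cx,cy,*wh,(a-90+90)%180-90],1)  # centre mm, long, short, angle of long axis from +y
E
python3 - <<'E'
from h import *
t=load('top0.png'); s=load('scene0.png')
for c,nm,rois in ((t,'top',dict(cradle=(225,230,370,335),blank=(75,225,175,312),tray=(422,200,552,292))),(s,'scene',dict(cradle=(280,170,425,280),blank=(465,240,575,312),tray=(85,158,232,258)))):
  for k,r in rois.items():
    K=blobs(c,r); uv=K[:,0,:]
    print(nm,k,cv2.boundingRect(K),[rect(cast(c,uv,z)) for z in {'cradle':(0,.024),'blank':(0,.045),'tray':(0,.02)}[k]])
im=cv2.resize(t['frame'][215:345,60:380,::-1],None,fx=2.5,fy=2.5,interpolation=cv2.INTER_CUBIC)
im2=cv2.resize(s['frame'][165:305,280:580,::-1],None,fx=2.5,fy=1.7857,interpolation=cv2.INTER_CUBIC)
im2=cv2.resize(s['frame'][165:275,280:480,::-1],None,fx=2.4,fy=2.4,interpolation=cv2.INTER_CUBIC)
o=np.zeros((325+264,800,3),np.uint8); o[:325]=im; o[325:,:480]=im2; cv2.imwrite('pics/crop1.png',o)
E
```

```text
top cradle (232, 239, 123, 91) [array([458.4,  51.6, 223. , 135.1, -13.6]), array([459.3,  51.1, 217.4, 131.7, -13.6])]
top blank (83, 234, 85, 72) [array([479.7, 386.4, 162.7,  72.8,  39.2]), array([480.3, 369.8, 155.1,  69.4,  39.2])]
top tray (429, 209, 115, 77) [array([ 5.428e+02, -3.440e+02,  2.397e+02,  1.541e+02,  1.000e-01]), array([ 5.418e+02, -3.361e+02,  2.347e+02,  1.509e+02,  1.000e-01])]
scene cradle (290, 180, 126, 95) [array([448.7,  49.6, 226.3, 145.8, -13.7]), array([464.6,  52.9, 219.7, 141.5, -13.7])]
scene blank (472, 248, 91, 59) [array([463.3, 385.1, 176.4,  75.6,  39.3]), array([492.3, 372.7, 166.7,  71.4,  39.3])]
scene tray (92, 166, 134, 86) [array([ 5.355e+02, -3.455e+02,  2.422e+02,  1.606e+02,  3.000e-01]), array([ 5.466e+02, -3.331e+02,  2.363e+02,  1.567e+02,  3.000e-01])]
```

View pics/crop1.png

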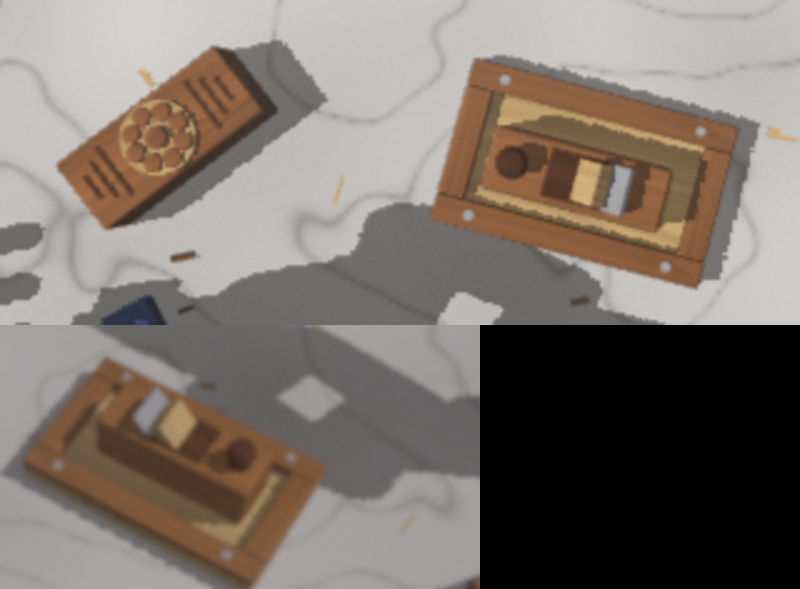

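```bash
python3 - <<'E'
from h import *
t=load('top0.png'); st=readout.get_state()
g=lambda a:np.array(a,float)/2.5+[60,215]
P=cast(t,g([(497,126),(671,175),(658,231),(482,190)]),.060)[:,:2]*1000
print('plane corners',P.round(1).tolist(),'c',P.mean(0).round(1),'len',np.linalg.norm(P[1]-P[0]),np.linalg.norm(P[3]-P[0]),np.linalg.norm(P[2]-P[1]))
for a,b in ((1,0),(2,3)):
    d=P[b]-P[a]; print('yaw',np.degrees(np.arctan2(-d[0],d[1])))
print('knob',cast(t,g([(512,161)]),.08)[0,:2])
print('rosette',cast(t,g([(158,136)]),.052)[0,:2])
B=cast(t,g([(57,165),(217,47),(267,104),(107,228)]),.045)[:,:2]*1000
print('blank',B.mean(0),[np.linalg.norm(B[i]-B[i-1]) for i in range(4)])
m=R.from_quat(st['tcp_rot']).as_matrix(); print(m.round(3)); print('tool y yaw',np.degrees(np.arctan2(m[1,1],m[0,1])))
E
```

```text
plane corners [[494.0, 116.9], [459.6, -16.0], [417.1, -6.9], [445.5, 126.8]] c [454.1  55.2] len 137.2045455379595 49.49727195516508 43.430170213983736
yaw -14.52643864233585
yaw -11.992698288334298
knob [0.46838151 0.10317711]
rosette [0.48108071 0.37258824]
blank [481.32066514 371.91587747] [np.float64(61.250205158773), np.float64(148.31240925782606), np.float64(58.34442283475945), np.float64(150.87136722398174)]
[[-0.001  0.38   0.925]
 [-0.002  0.925 -0.38 ]
 [-1.    -0.002 -0.   ]]
tool y yaw 67.66857445534379
```

drive_tool --pt "0 0 0 8.2 1" --pt "0 0 0 8.2 1" --pt "0 0 0 8.2 1" --pt "0 0 0 8.2 1" --pt "0 0 0 8.2 1" --pt "0 0 0 8.2 1" --pt "0 0 0 8.2 1" --pt "0 0 0 8.2 1" --pt "0 0 0 8.2 1" --pt "0 0 0 8.0 1"

```text
time: 1.1
eef_pos: [0.2563, 0.624, 0.2305]
tcp_rot: [-0.559, -0.433, 0.559, -0.433]
contact_force: [0.3, 0.2, -1.0]
opening: 1.003
```

drive_tool --pt "0 1.6 2.5 0 1" --pt "0 1.7 2.5 0 1" --pt "0 1.6 2.5 0 1" --pt "0 1.7 2.5 0 1" --pt "0 1.6 2.5 0 1" --pt "0 1.7 2.5 0 1" --pt "0 1.6 2.5 0 1" --pt "0 1.7 2.5 0 1" --pt "0 1.6 2.5 0 1" --pt "0 1.7 2.5 0 1"

```text
time: 2.1
eef_pos: [0.3553, 0.3404, 0.2308]
tcp_rot: [-0.557, -0.435, 0.558, -0.435]
contact_force: [0.3, -0.4, -0.3]
opening: 0.998
```

drive_tool --pt "0 1.6 2.5 0 1" --pt "0 1.7 2.5 0 1" --pt "0 1.6 2.5 0 1" --pt "0 1.7 2.5 0 1" --pt "0 1.6 2.5 0 1" --pt "0 1.7 2.5 0 1" --pt "0 1.6 2.5 0 1" --pt "0 1.7 2.5 0 1" --pt "0 1.7 2.7 0 1" --pt "0 0 0 0 1"

```text
time: 3.1
eef_pos: [0.4451, 0.0825, 0.231]
tcp_rot: [-0.558, -0.433, 0.559, -0.434]
contact_force: [-0.2, 1.0, 0.2]
opening: 1.003
```

```bash
cat >> h.py <<'E'
def go(x,y,z,yaw=None):
    s=readout.get_state(); m=R.from_quat(s['tcp_rot']).as_matrix(); p=s['eef_pos']
    print('t',s['time'],'p',p.round(4),'yaw',np.degrees(np.arctan2(m[1,1],m[0,1])).round(2),'tilt',m[2,:].round(3),'open',round(s['opening'],3),'F',s['contact_force'].round(1))
    if x is not None: print('tool shift cm',((np.array([x,y,z])-p)@m*100).round(2))
E
python3 - <<'E'
from h import *
go(.455,.054,.10)
c=shot('wrist','w1.png'); print({k:v for k,v in c.items() if k!='frame'})
E
```

```text
t 3.1 p [0.4451 0.0825 0.231 ] yaw -14.37 tilt [-1.    -0.     0.001] open 1.003 F [-0.2  1.   0.2]
tool shift cm [13.1   1.67  2.5 ]
{'vertical_fov': 64.38833993583002, 'cx': 322.85845796593145, 'cy': 231.84351540883048, 'eye': array([0.46509059, 0.161668  , 0.37374119]), 'orientation': array([-0.16014206,  0.01977489, -0.1225815 ,  0.97925342])}
```

View pics/w1.png

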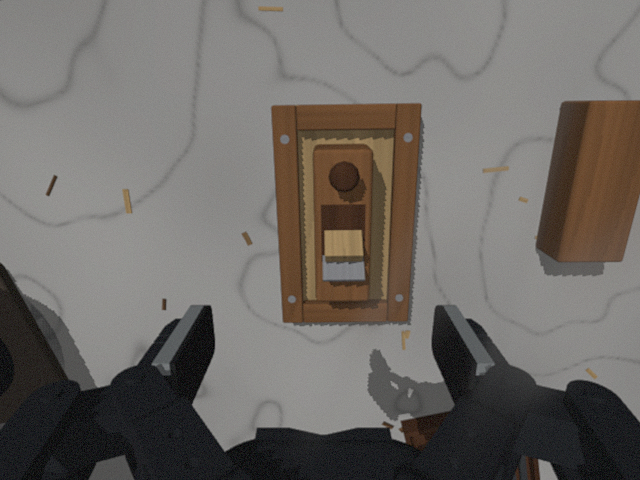

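The wrist view shows the cradle outline with corners (272,106), (420,104), (410,322), (282,322). The plane's top face spans (314,149) to (370,299), with its knob at the +y end.

```bash
python3 - <<'E'
from h import *
c=load('w1.png')
for n,q,z in (('plane',[(314,148),(372,148),(370,299),(318,300)],.06),('cradle',[(272,106),(420,104),(410,322),(282,322)],.024),('pocket',[(299,134),(396,134),(388,300),(303,300)],.012)):
    P=cast(c,q,z)[:,:2]*1000; a=P[:2].mean(0);b=P[2:].mean(0);d=a-b
    print(n,P.mean(0).round(1),'len',np.linalg.norm(d).round(1),'w',np.linalg.norm(P[0]-P[1]).round(1),np.linalg.norm(P[2]-P[3]).round(1),'yaw',np.degrees(np.arctan2(-d[0],d[1])).round(2))
E
```

```text
plane [457.3  57.8] len 137.5 w 46.9 48.0 yaw -12.92
cradle [459.9  50.2] len 216.5 w 128.8 134.6 yaw -13.14
pocket [460.3  47. ] len 171.7 w 89.4 90.5 yaw -13.8
```

drive_tool --pt "0 0.9 1.2 0 1" --pt "0 0.9 1.1 0 1" --pt "0 0 0 -1.2 1" --pt "3 0 0 0 1" --pt "4 0 0 0 1" --pt "4 0 0 0 1" --pt "2 0 0 0 1" --pt "0 0 0 0 1" --pt "0 0 0 0 1"

```text
time: 4.05
eef_pos: [0.4565, 0.0589, 0.1018]
tcp_rot: [0.553, 0.441, -0.553, 0.441]
contact_force: [-0.2, 0.2, 0.3]
opening: 0.996
```

```bash
python3 - <<'E'
from h import *
go(.4565,.0555,.025)
E
```

```text
t 4.05 p [0.4565 0.0589 0.1018] yaw -12.88 tilt [-1. -0. -0.] open 0.996 F [-0.2  0.2  0.3]
tool shift cm [7.67 0.08 0.34]
```

drive_tool --pt "1.5 0.1 0.3 0 1" --pt "1.5 0 0 0 1" --pt "1.5 0 0 0 1" --pt "1.2 0 0 0 1" --pt "1.0 0 0 0 1" --pt "0.7 0 0 0 1" --pt "0.2 0 0 0 1" --pt "0 0 0 0 1"

```text
time: 4.85
eef_pos: [0.4567, 0.0553, 0.0253]
tcp_rot: [-0.553, -0.441, 0.553, -0.441]
contact_force: [0.1, 0.2, -0.1]
opening: 0.998
```

drive_tool --pt "0 0 0 0 0.7" --pt "0 0 0 0 0.6" --pt "0 0 0 0 0.55" --pt "0 0 0 0 0.5" --pt "0 0 0 0 0.45" --pt "0 0 0 0 0.4" --pt "0 0 0 0 0.4" --pt "0 0 0 0 0.4" --pt "0 0 0 0 0.4" --pt "0 0 0 0 0.4" --force 45

```text
time: 5.85
eef_pos: [0.4571, 0.0553, 0.0259]
tcp_rot: [0.553, 0.44, -0.553, 0.441]
contact_force: [-1.1, 0.3, 4.7]
opening: 0.579
```

drive_tool --pt "-0.5 0 0 0 0.4" --pt "-1 0 0 0 0.4" --pt "-1.5 0 0 0 0.4" --pt "-2 0 0 0 0.4" --pt "-2 0 0 0 0.4" --pt "-2 0 0 0 0.4" --pt "-1 0 0 0 0.4" --pt "0 0 0 0 0.4" --pt "0 0 0 0 0.4"

```text
time: 6.75
eef_pos: [0.4559, 0.0553, 0.1245]
tcp_rot: [-0.553, -0.441, 0.553, -0.44]
contact_force: [-0.5, 0.4, -3.5]
opening: 0.576
```

```bash
python3 - <<'E'
from h import *
go(.528,-.337,.12)
c=shot('scene','s2.png')
w=shot('wrist','w2.png')
cv2.imwrite('pics/both2.png',np.hstack([c['frame'][100:400,200:600,::-1],w['frame'][60:360,150:550,::-1]]))
E
```

```text
t 6.75 p [0.4559 0.0553 0.1245] yaw -12.93 tilt [-1.    -0.001  0.   ] open 0.576 F [-0.5  0.4 -3.5]
tool shift cm [ 0.43 15.81 36.62]
```

View pics/both2.png

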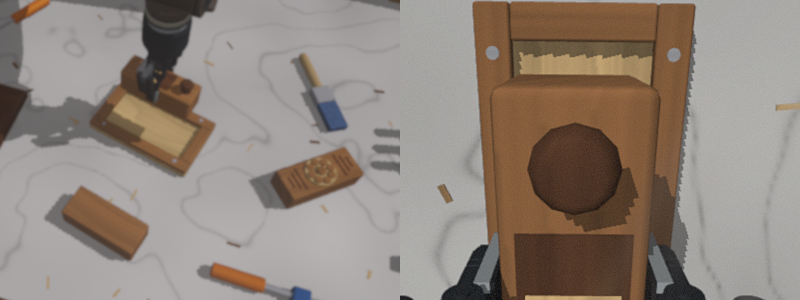

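The plane hangs level in the jaws and the pocket is empty. Now I'll turn it to the tray's yaw and carry it over.

drive_tool --pt "0 0 0 -4 0.4" --pt "0 0 0 -5 0.4" --pt "0 0 0 -3.9 0.4" --pt "0 0.2 0.7 0 0.4" --pt "0 0.3 1.4 0 0.4" --pt "0 0.4 2.1 0 0.4" --pt "0 0.5 2.5 0 0.4" --pt "0 0.5 2.5 0 0.4" --pt "0 0.5 2.5 0 0.4" --pt "0 0.5 2.5 0 0.4"

```text
time: 7.85
eef_pos: [0.4855, -0.0889, 0.1249]
tcp_rot: [-0.5, -0.499, 0.501, -0.499]
contact_force: [0.5, 0.5, -4.0]
opening: 0.579
```

drive_tool --pt "0 0.5 2.5 0 0.4" --pt "0 0.5 2.5 0 0.4" --pt "0 0.5 2.5 0 0.4" --pt "0 0.5 2.5 0 0.4" --pt "0 0.5 2.3 0 0.4" --pt "0 0.5 2 0 0.4" --pt "0 0.4 1.5 0 0.4" --pt "0 0.3 1 0 0.4" --pt "0 0 0 0 0.4" --pt "0 0 0 0 0.4"

```text
time: 8.85
eef_pos: [0.5223, -0.2542, 0.125]
tcp_rot: [0.5, 0.5, -0.5, 0.499]
contact_force: [-0.2, -0.3, -4.0]
opening: 0.578
```

```bash
python3 - <<'E'
from h import *
go(.528,-.337,.12)
w=shot('wrist','w3.png'); t=shot('top','t3.png')
cv2.imwrite('pics/both3.png',np.hstack([w['frame'][:,:,::-1],cv2.copyMakeBorder(t['frame'][150:310,400:560,::-1],0,320,0,0,0)]))
E
```

```text
t 8.85 p [ 0.5223 -0.2542  0.125 ] yaw -0.03 tilt [-1.    -0.001 -0.001] open 0.578 F [-0.2 -0.3 -4. ]
tool shift cm [0.49 0.58 8.28]
```

View pics/both3.png

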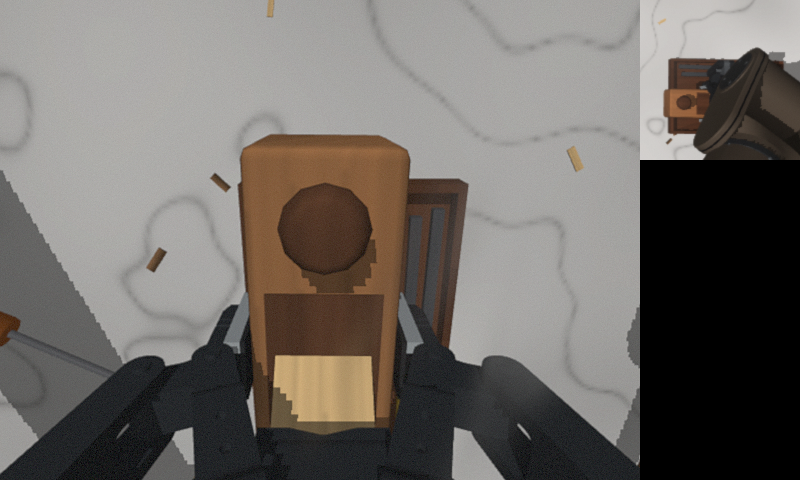

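The wrist view shows the tray's +y top corners at about (239,181) and (467,180), the files on the right (+x), and the plane level with its front top edge at row ~151.

```bash
python3 - <<'E'
from h import *
c=load('w3.png')
print('tray',cast(c,[(239,182),(467,180)],.02)); print('plane front edge',cast(c,[(243,151),(408,151)],.160))
t=load('top0.png'); print('tray top-view corners',proj(t,[[x,y,.02] for x in(.466,.618) for y in (-.221,-.453)]))
h=cv2.cvtColor(t['frame'],cv2.COLOR_RGB2GRAY).astype(int)
print(h[247,420:440],h[247,538:556]); print(h[200:216,470],h[278:292,470])
E
```

```text
tray [[ 0.46701728 -0.22113938  0.02      ]
 [ 0.61663198 -0.21959636  0.02      ]]
plane front edge [[ 0.49985118 -0.18511293  0.16      ]
 [ 0.54583602 -0.18504714  0.16      ]]
tray top-view corners [[429.59755394 283.03339731]
 [543.24855454 285.30539144]
 [430.17596187 207.61485731]
 [542.77467037 210.54440944]]
[196 195 194 194 191 187 182 169  97  58  58  59  60  53  47  44  47  58
  63  63] [ 42  41  40  45  49  64  98 108 119 182 197 198 197 197 197 197 197 196]
[196 196 196 196 196 197 197 193 148  89  62  54  48  59  62  58] [ 53  50  37  41  48  67 149 191 196 195 193 184 175 173]
```

drive_tool --pt "0 0 1 0 0.4" --pt "0 0.2 2 0 0.4" --pt "0 0.2 2.3 0 0.4" --pt "0 0.2 2 0 0.4" --pt "0 0 1 0 0.4" --pt "1.5 0 0 0 0.4" --pt "2 0 0 0 0.4" --pt "2 0 0 0 0.4" --pt "1 0 0 0 0.4" --pt "0 0 0 0 0.4"

```text
time: 9.95
eef_pos: [0.5268, -0.3359, 0.0572]
tcp_rot: [0.5, 0.502, -0.5, 0.498]
contact_force: [-0.7, -0.2, -5.2]
opening: 0.578
```

```bash
python3 - <<'E'
from h import *
go(.528,-.3365,.020)
E
```

```text
t 9.95 p [ 0.5268 -0.3359  0.0572] yaw -0.01 tilt [-1.    -0.004 -0.004] open 0.578 F [-0.7 -0.2 -5.2]
tool shift cm [3.72 0.14 0.08]
```

drive_tool --pt "1 0.1 0 0 0.4" --pt "1 0 0 0 0.4" --pt "0.8 0 0 0 0.4" --pt "0.4 0 0 0 0.4" --pt "0.2 0 0 0 0.4" --pt "0 0 0 0 0.4" --pt "0 0 0 0 0.4"

```text
time: 10.65
eef_pos: [0.5297, -0.338, 0.0268]
tcp_rot: [0.5, 0.5, -0.5, 0.5]
contact_force: [0.2, -0.1, -3.5]
opening: 0.58
```

drive_tool --pt "0.2 0 0 0 0.4" --pt "0.2 0 0 0 0.4" --pt "0.1 0 0 0 0.4" --pt "0.1 0 0 0 0.4" --pt "0 0 0 0 0.4" --pt "0 0 0 0 0.4"

```text
time: 11.25
eef_pos: [0.5294, -0.3378, 0.0203]
tcp_rot: [0.5, 0.5, -0.5, 0.5]
contact_force: [-0.1, -0.1, -4.1]
opening: 0.579
```

drive_tool --pt "0.1 0 0 0 0.4" --pt "0.05 0 0 0 0.4" --pt "0 0 0 0 0.4" --pt "0 0 0 0 0.4"

```text
time: 11.65
eef_pos: [0.5296, -0.3379, 0.02]
tcp_rot: [-0.5, -0.5, 0.5, -0.5]
contact_force: [-3.4, 3.3, 5.1]
opening: 0.577
```

Contact: the vertical force swung from −4 to +5 N at the expected height. Releasing with a partial opening.

drive_tool --pt "0 0 0 0 0.6" --pt "0 0 0 0 0.65" --pt "0 0 0 0 0.7" --pt "0 0 0 0 0.74" --pt "0 0 0 0 0.74" --pt "-0.5 0 0 0 0.74" --pt "-1 0 0 0 0.74" --pt "-2 0 0 0 0.74" --pt "-3 0 0 0 0.74" --pt "-4 0 0 0 0.74"

```text
time: 12.65
eef_pos: [0.5284, -0.3369, 0.1238]
tcp_rot: [0.5, 0.501, -0.5, 0.499]
contact_force: [0.2, -0.4, -0.4]
opening: 0.74
```

drive_tool --pt "-4 0 0 0 1" --pt "-4 0 0 0 1" --pt "-2 0 0 0 1" --pt "0 0 -2 0 1" --pt "0 0 -4 0 1" --pt "0 0 -4 0 1" --pt "0 0 -4 0 1" --pt "0 0 -4 0 1" --pt "0 0 -2 0 1" --pt "0 0 0 0 1"

```text
time: 13.65
eef_pos: [0.5283, -0.1338, 0.2223]
tcp_rot: [0.499, 0.502, -0.499, 0.5]
contact_force: [-0.2, 0.1, 0.4]
opening: 0.997
```

```bash
python3 - <<'E'
from h import *
go(.481,.372,.22)
t=shot('top','t4.png'); s=shot('scene','s4.png')
f=lambda a,k:cv2.resize(a,None,fx=k,fy=k,interpolation=cv2.INTER_CUBIC)
a=f(t['frame'][195:315,410:560,::-1],2.66); b=f(s['frame'][150:270,80:240,::-1],2.5)
o=np.zeros((330,800,3),np.uint8); o[:a.shape[0],:a.shape[1]]=a; o[:b.shape[0],400:400+b.shape[1]]=b
cv2.imwrite('pics/both4.png',o)
E
```

```text
t 13.65 p [ 0.5283 -0.1338  0.2223] yaw 0.21 tilt [-1.    -0.002 -0.002] open 0.997 F [-0.2  0.1  0.4]
tool shift cm [  0.34  -4.54 -50.6 ]
```

View pics/both4.png

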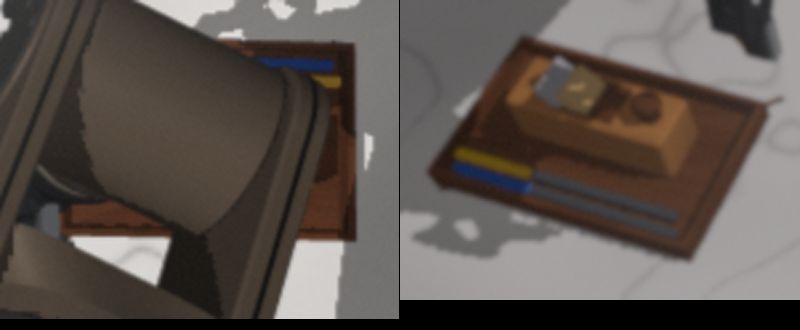

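The plane sits flat on the tray floor, parallel to and clear of the files. Next is the blank.

drive_tool --pt "0 0 -2 0 1" --pt "0 -0.3 -3.5 0 1" --pt "0 -0.4 -4 0 1" --pt "0 -0.4 -4 0 1" --pt "0 -0.4 -4 0 1" --pt "0 -0.4 -4 0 1" --pt "0 -0.4 -4 0 1" --pt "0 -0.4 -4 0 1" --pt "0 -0.4 -4 0 1" --pt "0 -0.4 -4 0 1"

```text
time: 14.75
eef_pos: [0.4948, 0.2378, 0.2233]
tcp_rot: [-0.5, -0.499, 0.501, -0.499]
contact_force: [0.9, -0.2, -0.0]
opening: 1.0
```

drive_tool --pt "0 -0.4 -4 0 1" --pt "0 -0.4 -4 0 1" --pt "0 -0.4 -3 0 1" --pt "0 -0.2 -2 0 1" --pt "0 0 0 -8 1" --pt "0 0 0 -8 1" --pt "0 0 0 -8 1" --pt "0 0 0 -8 1" --pt "0 0 0 -7 1" --pt "0 0 0 0 1"

```text
time: 15.75
eef_pos: [0.4815, 0.3663, 0.2231]
tcp_rot: [0.305, 0.638, -0.306, 0.638]
contact_force: [0.8, 0.2, 0.6]
opening: 1.002
```

```bash
python3 - <<'E'
from h import *
go(.481,.372,.12)
w=shot('wrist','w5.png')
E
```

```text
t 15.75 p [0.4815 0.3663 0.2231] yaw 38.86 tilt [-1.    -0.001 -0.   ] open 1.002 F [0.8 0.2 0.6]
tool shift cm [10.31  0.33 -0.47]
```

View pics/w5.png

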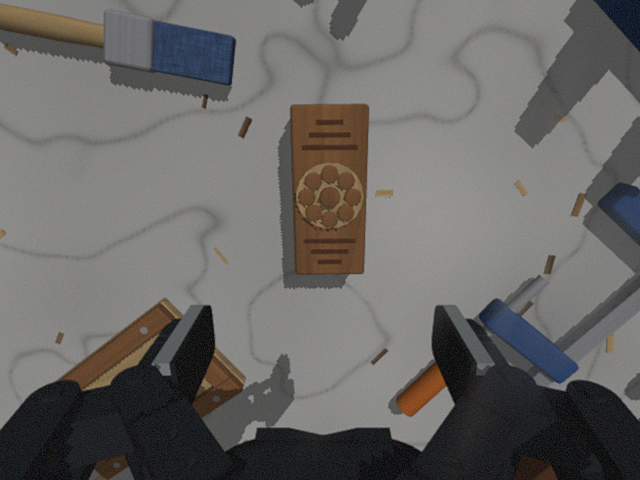

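The wrist view shows the blank's top corners at (291,104), (368,104), (364,273), (295,273), with the rosette centred at (330,197). An orange screwdriver tip lies toward the lower right.

```bash
python3 - <<'E'
from h import *
c=load('w5.png')
P=cast(c,[(291,104),(368,104),(364,273),(295,273)],.045)[:,:2]*1000;d=P[:2].mean(0)-P[2:].mean(0)
print(P.mean(0),np.linalg.norm(d),np.linalg.norm(P[0]-P[1]),np.linalg.norm(P[2]-P[3]),np.degrees(np.arctan2(-d[0],d[1])))
r=cast(c,[(330,197)],.053)[0]; print(r)
print(cast(c,[(397,407),(545,278)],.015))
go(.4815,.3715,.010)
E
```

```text
[480.69085756 375.92502329] 147.5940360272776 61.45212085493227 63.5564769186744 39.28828555963146
[0.48109324 0.37590891 0.053     ]
[[0.70320883 0.22696376 0.015     ]
 [0.70933919 0.4412726  0.015     ]]
t 15.8 p [0.4814 0.3664 0.2232] yaw 38.74 tilt [-1.    -0.001 -0.   ] open 1.002 F [ 0.6 -0.4  0.2]
tool shift cm [21.32  0.34 -0.39]
```

drive_tool --pt "2 0.5 -0.6 -0.5 1" --pt "3 0 0 0 1" --pt "4 0 0 0 1" --pt "4 0 0 0 1" --pt "2 0 0 0 1" --pt "1 0 0 0 1" --pt "0 0 0 0 1" --pt "0 0 0 0 1"

```text
time: 16.6
eef_pos: [0.482, 0.3754, 0.0651]
tcp_rot: [0.303, 0.639, -0.302, 0.64]
contact_force: [-0.4, -0.7, 0.2]
opening: 1.0
```

```bash
python3 - <<'E'
from h import *
go(.481,.374,.010)
E
```

```text
t 16.6 p [0.482  0.3754 0.0651] yaw 39.4 tilt [-1.     0.002  0.   ] open 1.0 F [-0.4 -0.7  0.2]
tool shift cm [ 5.51 -0.18  0.04]
```

drive_tool --pt "1 -0.1 0 0 1" --pt "1.2 0 0 0 1" --pt "1.2 0 0 0 1" --pt "1 0 0 0 1" --pt "0.8 0 0 0 1" --pt "0.3 0 0 0 1" --pt "0 0 0 0 1" --pt "0 0 0 0 1"

```text
time: 17.4
eef_pos: [0.4805, 0.3746, 0.0091]
tcp_rot: [0.302, 0.639, -0.302, 0.64]
contact_force: [-0.2, 0.0, 0.1]
opening: 1.003
```

drive_tool --pt "0 0 0 0 0.9" --pt "0 0 0 0 0.85" --pt "0 0 0 0 0.8" --pt "0 0 0 0 0.75" --pt "0 0 0 0 0.7" --pt "0 0 0 0 0.6" --pt "0 0 0 0 0.6" --pt "0 0 0 0 0.6" --pt "0 0 0 0 0.6"

```text
time: 18.3
eef_pos: [0.4809, 0.3748, 0.0097]
tcp_rot: [0.302, 0.639, -0.301, 0.64]
contact_force: [-0.6, 0.1, 5.3]
opening: 0.741
```

drive_tool --pt "-0.5 0 0 0 0.6" --pt "-1 0 0 0 0.6" --pt "-1.5 0 0 0 0.6" --pt "-2 0 0 0 0.6" --pt "-2 0 0 0 0.6" --pt "-2 0 0 0 0.6" --pt "-1 0 0 0 0.6" --pt "0 0 0 0 0.6" --pt "0 0 0 0 0.6"

```text
time: 19.2
eef_pos: [0.4797, 0.3742, 0.1084]
tcp_rot: [0.302, 0.64, -0.302, 0.639]
contact_force: [0.4, -0.3, -2.5]
opening: 0.739
```

drive_tool --pt "0 0 0 4 0.6" --pt "0 0 0 7 0.6" --pt "0 0 0 8 0.6" --pt "0 0 0 8 0.6" --pt "0 0 0 8 0.6" --pt "0 0 0 8 0.6" --pt "0 0 0 6 0.6" --pt "0 0 0 3.8 0.6" --pt "0 0 0 0 0.6" --pt "0 0 0 0 0.6"

```text
time: 20.2
eef_pos: [0.4795, 0.374, 0.1075]
tcp_rot: [-0.554, -0.439, 0.555, -0.439]
contact_force: [0.1, -1.0, -2.6]
opening: 0.744
```

```bash
python3 - <<'E'
from h import *
go(.4595,.0507,.11)
E
```

```text
t 20.2 p [0.4795 0.374  0.1075] yaw -13.25 tilt [-1.    -0.002  0.002] open 0.744 F [ 0.1 -1.  -2.6]
tool shift cm [-0.21  5.47 31.93]
```

drive_tool --pt "0 0.2 1 0 0.6" --pt "0 0.3 1.8 0 0.6" --pt "0 0.4 2.5 0 0.6" --pt "0 0.4 2.5 0 0.6" --pt "0 0.5 2.5 0 0.6" --pt "0 0.4 2.5 0 0.6" --pt "0 0.4 2.5 0 0.6" --pt "0 0.5 2.5 0 0.6" --pt "0 0.4 2.5 0 0.6" --pt "0 0.4 2.5 0 0.6"

```text
time: 21.2
eef_pos: [0.4647, 0.1414, 0.1088]
tcp_rot: [-0.555, -0.438, 0.555, -0.439]
contact_force: [0.1, 0.3, -1.9]
opening: 0.742
```

drive_tool --pt "0 0.4 2.5 0 0.6" --pt "0 0.4 2.4 0 0.6" --pt "0 0.4 2 0 0.6" --pt "0 0.2 1.5 0 0.6" --pt "0 0.2 0.7 0 0.6" --pt "0 0 0 0 0.6" --pt "0 0 0 0 0.6"

```text
time: 21.9
eef_pos: [0.4599, 0.0513, 0.1088]
tcp_rot: [0.555, 0.439, -0.555, 0.438]
contact_force: [0.0, 0.1, -2.6]
opening: 0.74
```

```bash
python3 - <<'E'
from h import *
go(.4595,.0507,.0217)
w=shot('wrist','w6.png')
E
```

```text
t 21.9 p [0.4599 0.0513 0.1088] yaw -13.36 tilt [-1.  0. -0.] open 0.74 F [ 0.   0.1 -2.6]
tool shift cm [ 8.71 -0.02  0.07]
```

View pics/w6.png

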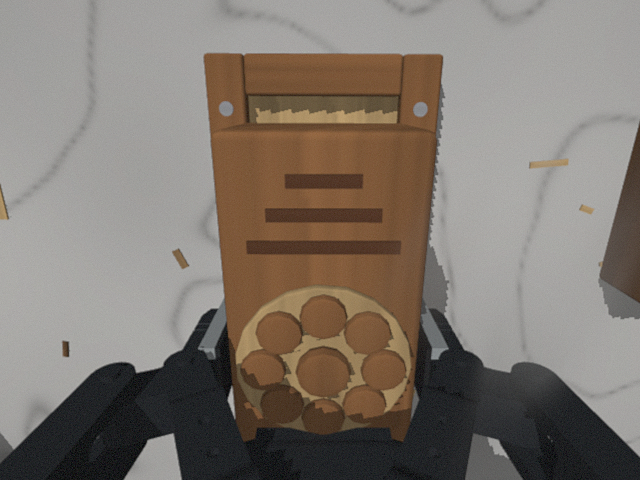

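The wrist view shows the blank centred between the side battens and parallel to the cradle, so I'll descend.

drive_tool --pt "1 0 0 0 0.6" --pt "1.5 0 0 0 0.6" --pt "1.5 0 0 0 0.6" --pt "1.5 0 0 0 0.6" --pt "1.2 0 0 0 0.6" --pt "0.8 0 0 0 0.6" --pt "0.4 0 0 0 0.6" --pt "0 0 0 0 0.6" --pt "0 0 0 0 0.6"

```text
time: 22.85
eef_pos: [0.4606, 0.0513, 0.0303]
tcp_rot: [0.555, 0.438, -0.554, 0.439]
contact_force: [0.6, 0.5, -1.9]
opening: 0.74
```

drive_tool --pt "0.3 0 0 0 0.6" --pt "0.2 0 0 0 0.6" --pt "0.1 0 0 0 0.6" --pt "0.1 0 0 0 0.6" --pt "0 0 0 0 0.6" --pt "0 0 0 0 0.6"

```text
time: 23.45
eef_pos: [0.4601, 0.0513, 0.0228]
tcp_rot: [0.555, 0.439, -0.555, 0.439]
contact_force: [-0.0, -0.3, -1.2]
opening: 0.741
```

drive_tool --pt "0.1 0 0 0 0.6" --pt "0.05 0 0 0 0.6" --pt "0 0 0 0 0.6" --pt "0 0 0 0 0.6"

```text
time: 23.85
eef_pos: [0.4602, 0.0513, 0.0217]
tcp_rot: [-0.555, -0.439, 0.555, -0.439]
contact_force: [-1.5, -0.2, 2.4]
opening: 0.743
```

drive_tool --pt "0 0 0 0 0.76" --pt "0 0 0 0 0.8" --pt "0 0 0 0 0.85" --pt "0 0 0 0 0.9" --pt "0 0 0 0 0.95" --pt "0 0 0 0 0.95" --pt "-0.5 0 0 0 0.95" --pt "-1 0 0 0 0.95" --pt "-2 0 0 0 0.95" --pt "-3 0 0 0 0.95"

```text
time: 24.85
eef_pos: [0.4588, 0.0515, 0.0863]
tcp_rot: [-0.554, -0.439, 0.555, -0.438]
contact_force: [0.8, -0.2, -1.2]
opening: 0.951
```

drive_tool --pt "-4 0 0 0 1" --pt "-4 0 0 0 1" --pt "-4 0 0 0 1" --pt "-2 0 -2 0 1" --pt "0 0 -4 0 1" --pt "0 0 -4 0 1" --pt "0 0 -4 0 1" --pt "0 0 -4 0 1" --pt "0 0 -4 0 1" --pt "0 0 -2 0 1"

```text
time: 25.85
eef_pos: [0.5156, 0.2877, 0.2273]
tcp_rot: [0.555, 0.439, -0.554, 0.439]
contact_force: [0.1, -0.6, -0.1]
opening: 0.995
```

```bash
python3 - <<'E'
from h import *
go(None,0,0)
t=shot('top','t7.png'); s=shot('scene','s7.png')
f=lambda a,k:cv2.resize(a,None,fx=k,fy=k,interpolation=cv2.INTER_CUBIC)
a=f(t['frame'][195:345,225:560,::-1],2.3); b=f(s['frame'][150:290,80:430,::-1],1.65)
o=np.zeros((600,800,3),np.uint8); o[:a.shape[0],:a.shape[1]]=a; o[a.shape[0]:a.shape[0]+b.shape[0],:b.shape[1]]=b
cv2.imwrite('pics/both7.png',o)
E
```

```text
t 25.85 p [0.5156 0.2877 0.2273] yaw -13.21 tilt [-1.     0.001 -0.001] open 0.995 F [ 0.1 -0.6 -0.1]
```

View pics/both7.png

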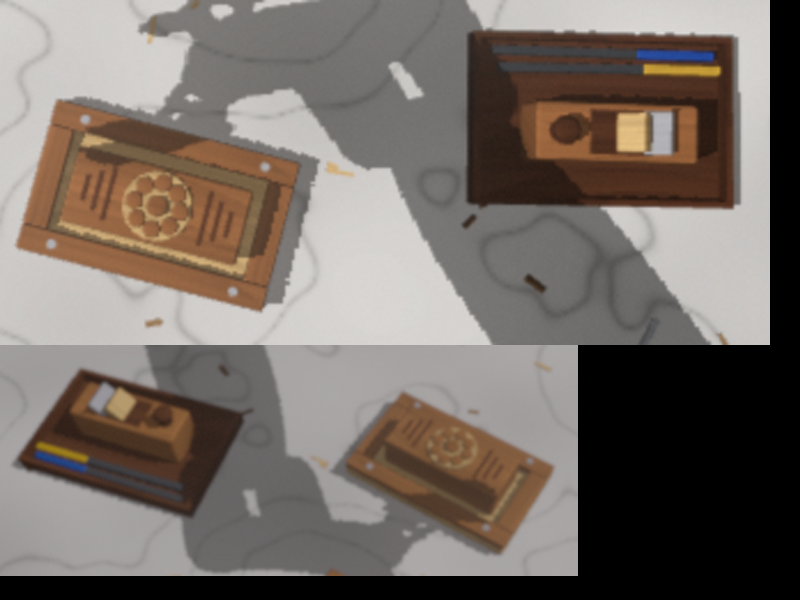

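```bash
python3 - <<'E'
from h import *
t=load('t7.png'); s=load('s7.png'); T=R.from_euler('z',13.5,degrees=True)
C=np.array([.4595,.0507,0])
uvt=np.array([157,205])/2.3+[225,195]; uvs=np.array([451,446-345])/1.65+[80,150]
for c,uv in ((t,uvt),(s,uvs)):
    print('rosette in cradle mm',(T.apply(cast(c,uv,.0645)-C)*1000).round(1))
E=np.array([(85,132),(252,184),(238,264),(57,222)])/2.3+[225,195]
Q=T.apply(cast(t,E,.057)-C)*1000; print(Q.round(1),Q.mean(0))
E
```

```text
rosette in cradle mm [[ 0.6  0.1 64.5]]
rosette in cradle mm [[ 2.5  2.8 64.5]]
[[ 43.5  73.3  57. ]
 [ 37.  -71.6  57. ]
 [-29.8 -77.   57. ]
 [-34.   76.2  57. ]] [ 4.1776898   0.24805467 57.        ]
```

Both views put the rosette within 3 mm of the cradle centre at the height expected for a block lying flat. That leaves about 12 mm of margin on each side, so I'm handing in.

```bash
python3 -c "
from h import *
print(sign_off())"
```

```text
the job is handed in; nothing more can be done
None
```

The job is done and handed in at about 26 s of the 64 s allowed. I lifted the plane out of the cradle and set it on its sole on the tray floor beside the files. Then I laid the rosette block, carving up, inside the cradle's battens. Each was lowered to a light contact of about 2–5 N before I released it.

**Last checks:**
- **Plane:** the top and scene pictures show it flat in the tray, parallel to the files and clear of them.
- **Block:** the two views put the rosette 0.6 mm and about 4 mm from the cradle centre, at the height of a block lying flat. The side margin is about 12 mm.
- **Arm:** clear of everything, with the contact force back to about zero.

**Disagreements:**
- **Top-face corners:** corners picked by hand on the block's top face gave a centre 4 mm off in x and a width that was too large. I put this down to a shaded edge and did not chase it.
- **Camera offset:** the wrist and top cameras differed by 2–4 mm along y throughout, so I mostly used values between the two.

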